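# Slide the sample plate under the reader's leaf spring

## Task

Load the sample plate into the bench reader: with the fingertips, press the plate down hard behind its cross ridge so that its spring bed sinks, and while pressing slide it under the crossbar and the leaf spring until it is fully home against the end wall; then let go and draw the hand clear. Do not grasp or lift the plate, do not press on the bare bed itself, and leave the jar, the cup and the tape roll where they stand.

Things in the scene. Friction and masses are not known exactly. Their poses are not given: they have to be found in the camera images.
- reader: Low fixed grey bench reader, 230 (x) x 110 (y) x 47 mm high. Origin: centre of its underside on the bench; +x is the direction in which the plate slides in, z up. Two aluminium side rails (inner gap 67 mm, tops 32 mm above the bench, x = -101 to 95 mm) guide the plate over a steel bed towards a crossbar, a leaf spring and an end wall.
- crossbar (a point): Middle of the lower front edge of the fixed grey crossbar over the channel: x = 45 mm in the reader's frame, 29 mm above the bench. The bar is 12 mm deep (x), its top 41 mm above the bench; its two posts stand outside the rails, 47 mm high with their screws. The bar does not give.
- leaf_root (a point): Root of the steel leaf spring behind the crossbar, x = 56 mm in the reader's frame, 35 mm above the bench. The leaf, 36 mm wide, slopes down to its tip at about x = 84 mm, 20 mm above the bench. The plate's front edge wedges it up on the way in; it then presses on the plate with about 5 N.
- bed (a joint): How far the steel bed (188 x 64 mm, top 26 mm above the bench when up) is pressed down, in m: 0 up, 0.011 at its lower stop. The bed stays level. It sits on springs: about 4 N starts it, 10.4 N holds it at 5 mm, 14 N at 8 mm, 18 N at 11 mm; it comes back up by itself.
- sample_plate: Loose flat grey plate, 120 (x) x 64 (y) x 8 mm, 120 g, on the bed between the rails, four white discs on its front half. Origin: centre of its underside; x points to its front edge (goes in first), z up. At the start its top is 34 mm above the bench, its front edge 5 to 25 mm short of the bar, 50 to 70 mm short of home. Released at home, it stays held there between the bed and the bar and leaf.
- ridge (a point): Middle of the top of the plate's cross ridge: 20 mm behind the plate's origin, 7 mm above the plate's top; the ridge is 8 mm thick (x) and 46 mm long (y). Push against its rear face: the pressed plate drags on the bed with up to about the pressing force.
- press_spot (a point): Point on the plate's top where a fingertip presses: on its centre line, 16 mm behind the rear face of the ridge, 20 mm ahead of the plate's rear edge. Unpressed, the plate's top is 5 mm too high and butts against the bar; pressed down 7 to 9 mm it passes under.
- plate_front (a point): Top of the plate's front edge, middle of its width (60 mm ahead of the plate's origin).
- end_stop (a point): On the reader's end wall: the point that the middle of the plate's front edge meets when the plate is home (x = 90 mm in the reader's frame, 34 mm above the bench, wall top is 36 mm).
- drops_b: Bystander: small brown jar with a cap, 30 mm wide, 62 mm high, standing to the left of the reader; origin at the centre of its underside.
- cup_b: Bystander: small plastic cup, 64 mm wide, 36 mm high, to the right of the reader; origin at the centre of its underside.
- tape_roll: Bystander: roll of tape lying flat, 96 mm wide, 25 mm high, to the left of the reader's far end; origin at the centre of its underside.
Not all that is in view belongs to the job. There is more than one size of the sample_plate; the job needs the largest.

How it is judged (in metres and radians):
On the way:
1. the plate, pressed down by the fingers, passes under the crossbar (x of plate_front in the frame of reader above 0.058 m and z of plate_front in the frame of reader below 0.032 m and value of joint bed above 0.003 m and contact force between the fingers and sample_plate above 3 N), for 0.1 s.
At the end, for the whole second after the job is handed in: The plate lies flat under the crossbar and leaf spring, its front edge within 4 mm of the end wall, in line with the reader within 0.06 rad, at rest and let go, held there by the sprung bed (x of plate_front in the frame of end_stop above -0.004 m and z of plate_front in the frame of reader between 0.018 and 0.032 m and value of joint bed above 0.002 m and angle between the x axis of sample_plate and the x axis of reader, either way round below 0.06 rad and angle between sample_plate's own z axis and vertical below 0.06 rad and linear speed of sample_plate below 0.01 m/s); the robot touches nothing.
It fails at once if the plate is lifted out of its channel (underside more than 45 mm above the bench, 19 mm above its resting height) (z of sample_plate in the frame of reader above 0.045 m).
It fails at once if the fingers press on the bare bed (contact force between the fingers and bed above 3 N).
It fails at once if the jar, the cup or the tape roll is moved more than 20 mm (distance of any of drops_b, cup_b, tape_roll from where it was at the start of the episode above 0.02 m).
It also fails if it takes over 35 s, if anything falls off the work surface, if the arm or the gripper's body presses on something with over 40 N, if the wrist force passes 120 N, or if a joint passes its speed limit or range.

## Robot

A 6-joint arm with a two-finger parallel gripper is mounted at the origin on a cart in front of the work surface, level with it; the furniture and walls round the work are solid. World frame = base frame: x ahead of the robot, y to its left, z up, the work surface at z = 0. Lengths are in mm, angles in degrees, forces in N, time in s.
With the tool pointing down it reaches from about 375 to 925 mm from the base axis. Payload 5.7 kg.
Tool frame: the origin (TCP) lies at the very end of the fingers, on their centre line; the grasp point (between the pads) lies 19 mm behind it; z points along the fingers, y is the direction in which the jaws open and shut (so a half turn about z gives the same grasp; the last joint's range is limited). The gripper opens to 85 mm and grips with 20 to 120 N. Pads are 22 mm wide; open, the fingers measure 114 mm over their backs; the gripper's body (76 mm by 85 mm) begins 54 mm behind the grasp point. The pads swing forward as they close: fully open they stand 13 mm farther back than shut.
Start: joints at [-78.845, 20.558, 86.54, -0, 72.909, -6.595], TCP at [182.905, -571.406, 193.867] pointing down, gripper open.
Joint ranges: [-170.27, 170.27], [-57.76, 135], [12.27, 136.19], [-55.21, 235.2], [11.17, 155.16], [-170.74, 170.74]. Speed limits (degrees/s): [136.94, 136.94, 180, 180, 180, 180].

## Interface

Orientations are given as a 3x3 rotation matrix whose columns are the frame's x, y, z axes.
In Python, from bench import status, eyes, ticket gives the robot as it stands. The module is installed in compiled form; this text tells all that it offers.
- The arm moves only by the tool drive_tool, never from a script. Its argument "targets" is a list of rows, each a list of 5 numbers: the finger opening in m, from 0 to 0.0854, then the shift along the tool's x, y, z in m, then the turn about the tool's z in rad. A call has exactly 10 rows; each row shifts and turns the commanded pose from where the row before left it, along the tool's axes as they then stand; what a row does not reach is not made up. A row lasts 1/10 s, in which the tool goes at most 50 mm and 8.59 degrees, less where a joint would pass 70% of its speed; a pose out of reach is approached as far as the arm can. A call is refused whole if a number of a shift passes 0.05 or a number of a turn 0.15, either way. A call with a gripper value outside its range is refused whole. The fingers move at their own pace and stop on an object; "force" is the grip in N (left out, the last holds). Time passes only in rows, so rows that do not move let the fingers close, or fill a call up. It gives the time, the measured TCP pose, the force and the opening at its end, in the units of the state.
- status.observe(): the state, without advancing time (a new reading comes with each control period).
- eyes.camera(name): name is "scene" or "top" or "wrist"; returns the picture (400x640x3 uint8, red, green, blue); there is no depth.
- eyes.calibration(name): a dict with "mtx" (3x3 intrinsics, pixels), "extrinsics" (4x4, takes a point from camera to world coordinates); the wrist camera has in their place "hand_eye" (4x4, takes a point from camera to tool coordinates, whose origin is the TCP and whose axes are the flange's). Camera axes: x right, y up, looking along -z (the intrinsics and any distortion apply to the point x, -y, -z); pixel columns grow to the right and rows downward; lengths in mm; the calibration is good to about 2 mm. The wrist camera is an equidistant fisheye: a pixel r from the principal point sees the ray r / f radians off the axis. A picture is of the moment at which its call begins: read the wrist's pose just before it. calibration takes no time and is no camera call.
- ticket.job_done(): hands the job in, once; it reports no verdict.
The state is a dict: "time": time; "qpos": joint angles; "qd": joint speeds; "joint_torque": joint torques, N m; "position": TCP position; "ee_rot": TCP orientation; "contact_force": force on the tool from outside, world axes, zero at the start; "wrist_torque": the same for the moment, N m; "finger_gap": finger opening in mm.
Only numpy, scipy, OpenCV 4.12 (cv2) and the standard library are available. Lean on these libraries where they do the work, as an engineer would, in place of code of your own. Each camera call takes 0.05 s, during which the arm holds its last target. There are 200 camera calls.

## Working session

There is one attempt and no reset: what is moved stays moved. The work goes in short steps, Python scripts to look and compute and a tool call to move; the robot and the scene stay as the last step left them, time stands still between calls to the robot, and variables do not carry over. Pictures are saved under pics/ and viewed, about 8 in all and at most 12, crops included, and the job is handed in when it is done.

Besides the shell and the picture viewer there is one more tool, called after "Emit:" as a command line: name --pt "numbers of a row" for each row, then --argument value for the rest. drive_tool: Moves the arm, as the interface text tells. Its arguments: {"type":"object","properties":{"targets":{"type":"array","items":{"type":"array","items":{"type":"number"}}},"force":{"type":"number"}},"required":["targets"]}

```bash
mkdir -p pics
python3 - <<'E'
from bench import status, eyes
import cv2,numpy as np
s=status.observe()
for k in s: print(k,np.round(s[k],3).tolist())
for n in ("scene","top"):
    c=eyes.calibration(n); print(n,{k:np.round(v,3).tolist() for k,v in c.items()})
    cv2.imwrite(f"pics/{n}0.png",cv2.cvtColor(eyes.camera(n),cv2.COLOR_RGB2BGR))
print({k:np.round(v,3).tolist() for k,v in eyes.calibration("wrist").items()})
E
```

```text
time 0.0
qpos [-78.845, 20.598, 86.601, -0.001, 72.91, -6.593]
qd [-0.003, 0.003, -0.061, 0.065, -0.051, -0.015]
joint_torque [-0.002, -52.763, -27.862, -0.0, 0.013, -0.0]
position [182.75, -570.676, 193.042]
ee_rot [[0.952, 0.305, -0.0], [0.305, -0.952, 0.002], [0.0, -0.002, -1.0]]
contact_force [0.525, -0.233, -0.051]
wrist_torque [-0.004, 0.003, 0.011]
finger_gap 85.146
scene {'mtx': [[454.003, 0.0, 328.053], [0.0, 454.003, 201.127], [0.0, 0.0, 1.0]], 'extrinsics': [[-0.877, 0.228, -0.423, 60.238], [-0.481, -0.416, 0.772, 881.943], [0.0, 0.88, 0.474, 585.905], [0.0, 0.0, 0.0, 1.0]]}
top {'mtx': [[435.047, 0.0, 312.012], [0.0, 435.047, 199.865], [0.0, 0.0, 1.0]], 'extrinsics': [[-0.003, 0.999, -0.05, 458.167], [-1.0, -0.003, 0.011, 48.948], [0.011, 0.05, 0.999, 1233.07], [0.0, 0.0, 0.0, 1.0]]}
{'mtx': [[309.707, 0.0, 319.639], [0.0, 309.707, 194.92], [0.0, 0.0, 1.0]], 'hand_eye': [[-0.0, 0.95, 0.312, 79.546], [1.0, 0.001, -0.001, 0.893], [-0.001, 0.312, -0.95, -180.86], [0.0, 0.0, 0.0, 1.0]]}
```

View pics/top0.png

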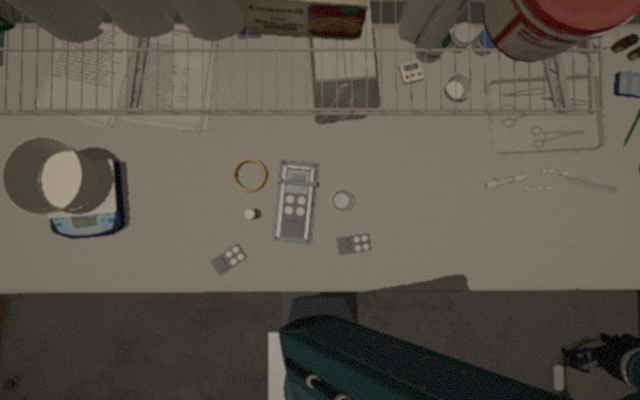

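View pics/scene0.png

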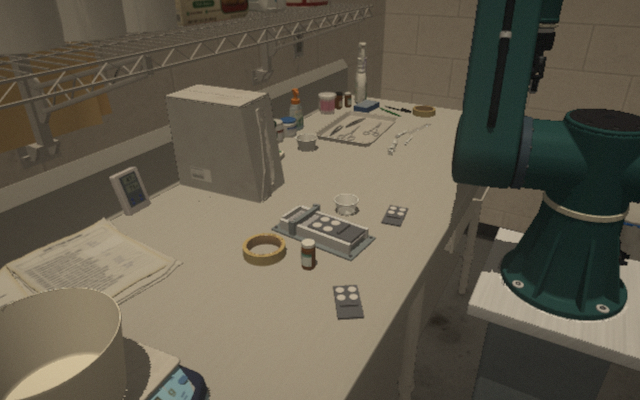

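The top view shows three plate candidates: one in the reader at about (294,205), and loose smaller ones at (229,258) and (354,244). I choose the one in the reader (the largest, in the channel). Next I check it in a close crop and measure it.

```bash
cat > h.py <<'E'
import numpy as np,cv2
from bench import status,eyes
def ray(n,u,v,s=None):
    c=eyes.calibration(n); K=c["mtx"]; a=(u-K[0,2])/K[0,0]; b=(v-K[1,2])/K[1,1]
    if n=="wrist":
        r=np.hypot(a,b); k=np.sin(r)/r if r>1e-9 else 1; d=np.array([a*k,-b*k,-np.cos(r)])
        T=np.eye(4); T[:3,:3]=s["ee_rot"]; T[:3,3]=s["position"]; T=T@c["hand_eye"]
    else:
        d=np.array([a,-b,-1]); T=c["extrinsics"]
    T=np.array(T); return T[:3,3],T[:3,:3]@d
def hit(n,u,v,z,s=None):
    o,d=ray(n,u,v,s); return o+d*(z-o[2])/d[2]
def snap(n,f):
    s=status.observe(); im=cv2.cvtColor(eyes.camera(n),cv2.COLOR_RGB2BGR); cv2.imwrite(f,im); return s,im
E
python3 - <<'E'
from h import *
im=cv2.imread("pics/top0.png")
c=im[150:255,225:375]; c=cv2.resize(c,None,fx=5,fy=5,interpolation=cv2.INTER_CUBIC)
cv2.imwrite("pics/crop0.png",cv2.convertScaleAbs(c,alpha=1.6))
for p in [(293,241),(299,161)]: print(hit("top",*p,30).round())
for p in [(251,214,60),(343,201,36),(249,175,25)]: print(hit("top",*p).round())
E
```

```text
[405.  88.  30.]
[626.  71.  30.]
[479. 200.  60.]
[514. -50.  36.]
[588. 211.  25.]
```

View pics/crop0.png

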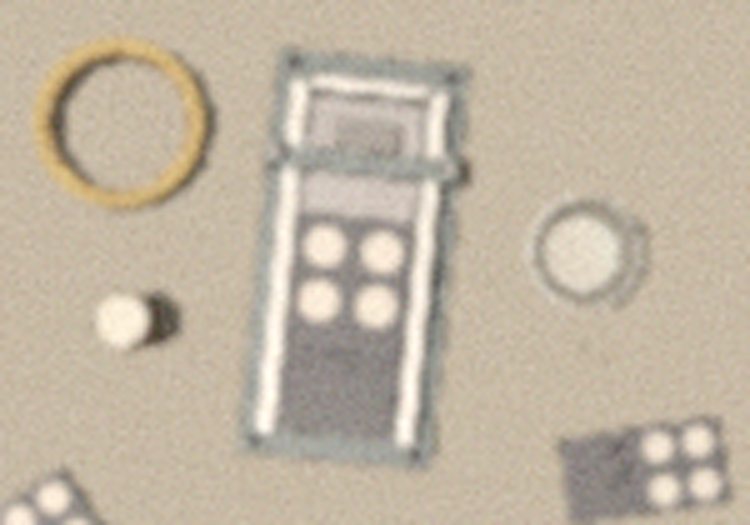

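The crop shows the dark plate in the channel. Its front edge is near crop (355,218), the four discs sit on its front half, and the bar is at about crop y=160. The other two plates are clearly smaller and lie loose, so the choice holds. Next I compute the axis and the press spot.

Run:
```python
from h import *
P=lambda a,b,z:hit("top",225+a/5,150+b/5,z)
r=P(335,436,32);f=P(369,90,32);u=(f-r)[:2];print("rail mid",r,f,np.linalg.norm(u))
u/=np.linalg.norm(u);print("yaw",np.degrees(np.arctan2(u[1],u[0])))
fr=P(355,218,34);bar=P(360,158,41);print("front",fr,"bar",bar)
for c in [(323,246),(381,252),(318,300),(376,305)]: print(P(*c,35).round(1))
org=fr[:2]-60*u;print("press",org-40*u,"start tool yaw",17.8)
```

```text
rail mid [415.15071671  90.89251902  32.        ] [606.43015673  71.84234775  32.        ] 192.22573500584872
yaw -5.6875268481412835
front [535.18101311  79.66061686  34.        ] bar [567.76864337  76.68456181  41.        ]
[519.7  97.3  35. ]
[516.3  65.3  35. ]
[489.9 100.1  35. ]
[487.1  68.1  35. ]
press [435.6732963   89.57092949] start tool yaw 17.8
```

Emit:
drive_tool --pt "0 0.05 0 0 0" --pt "0 0.05 0 0 0" --pt "0 0.05 0 0 0" --pt "0 0.05 0 0 0" --pt "0 0.02 -0.045 0 0.05" --pt "0 0.02 -0.045 0 0.05" --pt "0 0.02 -0.045 0 0.05" --pt "0 0.02 -0.045 0 0.05" --pt "0 0.01 -0.048 0 0.05" --pt "0 0.01 -0.048 0 0.05" --force 60

```text
time: 1.1
position: [420.6, -217.6, 193.6]
ee_rot: [[1.0, 0.007, -0.001], [0.007, -1.0, 0.001], [-0.001, -0.001, -1.0]]
contact_force: [1.1, 0.2, 0.5]
finger_gap: -0.1
```

Emit:
drive_tool --pt "0 0 -0.045 0 0" --pt "0 0 -0.045 0 0" --pt "0 0 -0.045 0 0" --pt "0 0 -0.045 0 0" --pt "0 0 -0.045 0 0" --pt "0 0 -0.045 0 0" --pt "0 0 -0.036 0.01 0" --pt "0 0.004 0 0.03 0.05" --pt "0 0.004 0 0.03 0.055" --pt "0 0 0 0 0"

```text
time: 2.1
position: [423.0, 86.4, 121.0]
ee_rot: [[0.996, -0.094, -0.007], [-0.094, -0.996, -0.0], [-0.007, 0.001, -1.0]]
contact_force: [0.0, 0.2, 0.1]
finger_gap: 0.1
```

Run:
```python
from h import *
s,im=snap("wrist","pics/w1.png")
print(s["time"],s["position"],s["ee_rot"].round(3) if hasattr(s["ee_rot"],"round") else s["ee_rot"],s["contact_force"])
cv2.imwrite("pics/w1b.png",cv2.convertScaleAbs(im,alpha=1.5))
```

```text
2.1 [422.96920048  86.41857101 121.04351992] [[ 0.996 -0.094 -0.007]
 [-0.094 -0.996 -0.   ]
 [-0.007  0.001 -1.   ]] [6.08904268e-05 1.78372439e-01 8.19001875e-02]
```

View pics/w1b.png

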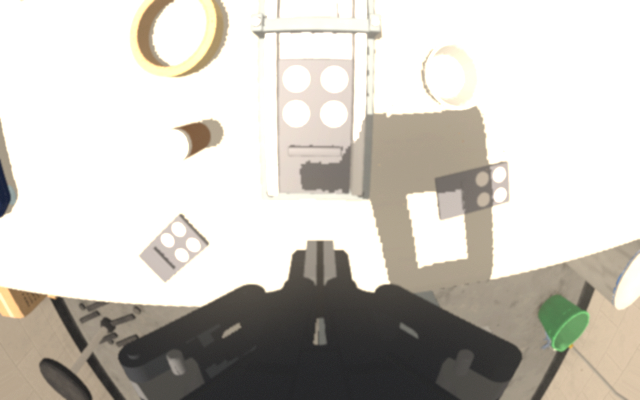

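The wrist view shows the shut fingertips at (320,245), the ridge top centred at (315,152), the plate's front edge at (315,59), its rear edge at about (315,193) and the bar's rear-side edge at (317,33).

Run:
```python
from h import *
s=status.observe(); R=np.array(s["ee_rot"]);p=np.array(s["position"])
for n,u,v,z in [("front",315,59,34),("ridge top",315,152,41),("ridge L",288,152,41),("ridge R",342,152,41),("rear",315,193,34),("frontL",278,59,34),("frontR",352,59,34),("rearL",280,193,34),("rearR",351,193,34),("barfront",317,34,41)]:
    q=hit("wrist",u,v,z,s); print(n,q.round(1),"tool",(R.T@(q-p)).round(1))
```

```text
front [536.3  78.2  34. ] tool [113.   -2.6  88.1]
ridge top [456.5  85.8  41. ] tool [32.7 -2.7 81.5]
ridge L [458.8 108.9  41. ] tool [ 32.9 -25.9  81.5]
ridge R [454.3  62.7  41. ] tool [32.8 20.5 81.5]
rear [417.4  89.7  34. ] tool [-6.6 -3.  88.7]
frontL [540.  109.5  34. ] tool [113.7 -34.1  88.1]
frontR [533.8  46.8  34. ] tool [113.4  28.9  88.1]
rearL [420.4 121.8  34. ] tool [ -6.5 -35.1  88.7]
rearR [414.3  56.9  34. ] tool [-6.6 30.1 88.7]
barfront [557.   74.5  41. ] tool [133.8  -0.8  81. ]
```

Emit:
drive_tool --pt "0 0.007 -0.0015 0 0" --pt "0 0.007 -0.0015 0 0" --pt "0 0 0 0.025 0" --pt "0 0 0 0.025 0" --pt "0 0 0 0.015 0" --pt "0 0 0 0.01 0" --pt "0 0 0 0.004 0" --pt "0 0 0 0.002 0" --pt "0 0 0 0 0" --pt "0 0 0 0 0"

```text
time: 3.15
position: [441.0, 87.8, 43.6]
ee_rot: [[0.995, -0.095, 0.001], [-0.095, -0.995, 0.0], [0.001, -0.0, -1.0]]
contact_force: [0.4, 0.7, -0.0]
finger_gap: -0.1
```

Run:
```python
from h import *
s,im=snap("wrist","pics/w2.png")
print(s["time"],s["position"],s["contact_force"])
cv2.imwrite("pics/w2b.png",cv2.resize(im[0:300,190:450],None,fx=2,fy=2))
```

```text
3.15 [441.00235512  87.82934732  43.57987933] [ 0.43450113  0.67964148 -0.03895131]
```

View pics/w2b.png

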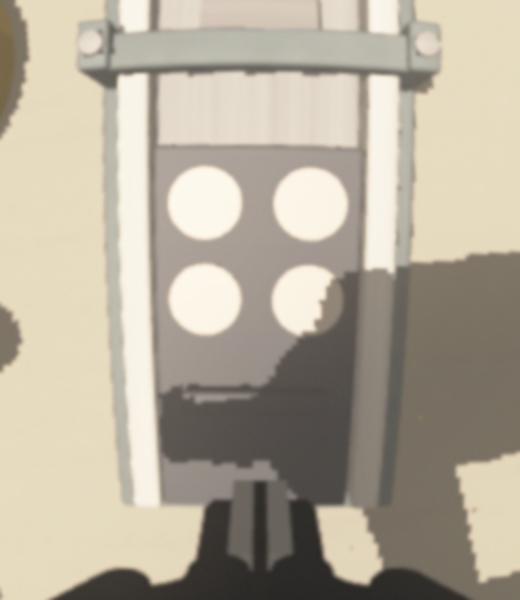

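The crop shows the fingertips at (260,480), centred between the rails. The ridge line is at about y=390, and the plate's front is at y=147, short of the bar at y=72. I check the gap to the ridge before pressing.

Run:
```python
from h import *
s=status.observe(); R=np.array(s["ee_rot"]);p=np.array(s["position"])
for n,u,v,z in [("front",319,73.5,34),("ridge",318,195,41),("ridge34",318,195,34),("barlow",319,36,29),("tip",320,240,p[2]),("L",268,180,34),("R",369,180,34)]:
    q=hit("wrist",u,v,z,s); print(n,q.round(1),"tool",(R.T@(q-p)).round(1))
c=cv2.imread("pics/w2.png")[180:250,310:330].mean(axis=(1,2)); print(c.round().astype(int))
```

```text
front [534.7  78.   34. ] tool [94.3  0.8  9.7]
ridge [460.6  85.8  41. ] tool [19.8  0.2  2.6]
ridge34 [458.3  86.   34. ] tool [17.5  0.1  9.6]
barlow [559.2  75.7  29. ] tool [118.9   0.8  14.7]
tip [430.7  87.4  43.6] tool [-10.2   1.4  -0. ]
L [471.5 117.1  34. ] tool [ 27.7 -32.    9.6]
R [465.3  52.4  34. ] tool [27.6 32.9  9.6]
[145 143 141 138 138 138 138 136 131 128 126 119 105  90  81  83  91  98
  97  89  82  80  80  80  79  79  78  78  79  80  79  79  79  79  79  79
  79  78  78  78  78  78  78  78  78  77  77  77  77  82  92 101 105 111
 122 131 134 134 134 126 106  88  83  83  83  83  83  83  83  82]
```

Emit:
drive_tool --pt "0 -0.003 0 0 0" --pt "0 -0.001 0 0.003 0" --pt "0 0 0 0.003 0" --pt "0 0 0 0.002 0" --pt "0 0 0 0.001 0" --pt "0 0 0 0.001 0" --pt "0 0 0 0.001 0" --pt "0 0 0 0.001 0" --pt "0 0 0 0 0" --pt "0 0 0 0 0"

```text
time: 4.2
position: [436.3, 88.2, 30.9]
ee_rot: [[0.995, -0.095, -0.0], [-0.095, -0.995, 0.0], [-0.0, -0.0, -1.0]]
contact_force: [-0.6, -0.0, 0.6]
finger_gap: 0.2
```

Emit:
drive_tool --pt "0 0 0 0.001 0" --pt "0 0 0 0.001 0" --pt "0 0 0 0.001 0" --pt "0 0 0 0 0" --pt "0 0 0 0 0" --pt "0 0 0 0 0" --pt "0 0 0 0 0" --pt "0 0 0 0 0" --pt "0 0 0 0 0" --pt "0 0 0 0 0"

```text
time: 5.2
position: [436.3, 88.2, 27.9]
ee_rot: [[0.995, -0.095, 0.0], [-0.095, -0.995, 0.0], [0.0, -0.0, -1.0]]
contact_force: [-0.4, -0.7, -0.9]
finger_gap: -0.1
```

Run:
```python
from h import *
s,im=snap("wrist","pics/w3.png")
print(s["time"],s["position"],s["contact_force"],s["wrist_torque"])
cv2.imwrite("pics/w3b.png",cv2.convertScaleAbs(cv2.resize(im[120:290,220:420],None,fx=4,fy=3.5),alpha=1.3))
```

```text
5.2 [436.3092357   88.17437875  27.94239175] [-0.36462011 -0.65795329 -0.85845531] [ 0.05895546 -0.01601743 -0.00264554]
```

View pics/w3b.png

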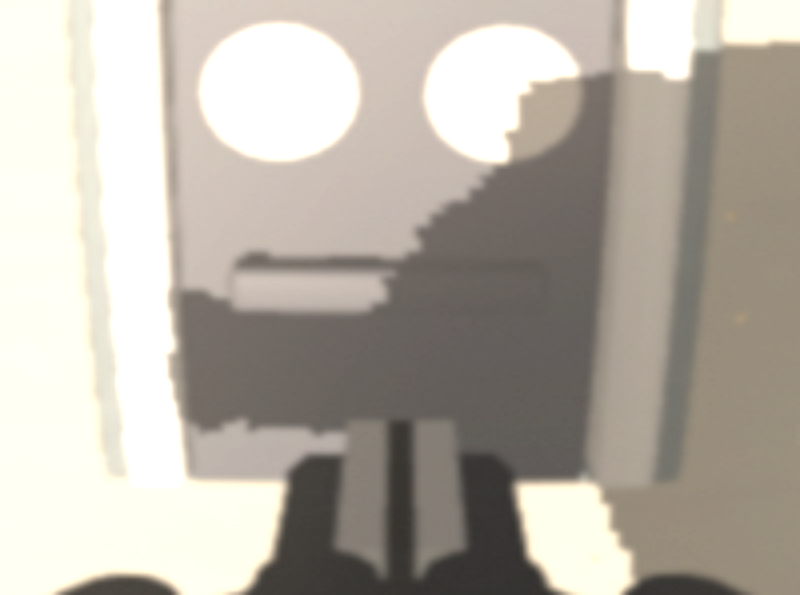

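The fingertips, at crop (400,420), still seem to be above the plate. The ridge is at y=265-312 and the plate's rear edge at y=480. The tip pixel does not quite fit the TCP, so I check from the scene camera before going lower.

Run:
```python
from h import *
s,im=snap("scene","pics/s1.png")
c=eyes.calibration("scene");T=np.linalg.inv(np.array(c["extrinsics"]));K=np.array(c["mtx"])
R=np.array(s["ee_rot"]);p=np.array(s["position"])
def pr(q):
    a=T[:3,:3]@q+T[:3,3]; return K[0,2]+K[0,0]*a[0]/-a[2],K[1,2]-K[1,1]*a[1]/-a[2]
x0,y0=[int(v) for v in pr(p)]; x0-=50;y0-=45
print(x0,y0)
cr=cv2.resize(im[y0:y0+70,x0:x0+100],None,fx=8,fy=8,interpolation=cv2.INTER_CUBIC)
for q,col in [(p,(0,0,255)),(p+R@[11,0,0],(0,255,0)),(p+R@[-11,0,0],(255,0,0)),(p+R@[0,0,-30],(0,255,255))]:
    u,v=pr(q); cv2.circle(cr,(int((u-x0+.5)*8),int((v-y0+.5)*8)),4,col,1)
cv2.imwrite("pics/s1b.png",cv2.convertScaleAbs(cr,alpha=1.6))
```

```text
300 189
```

View pics/s1b.png

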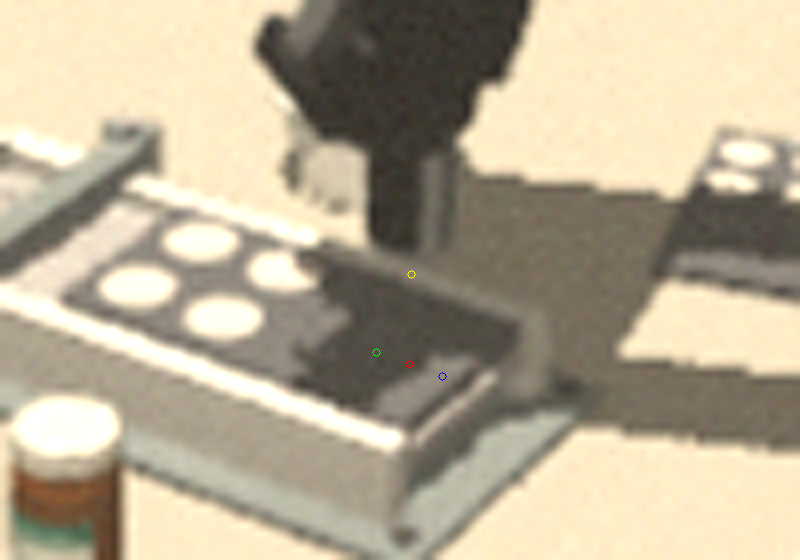

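The scene view shows the bare fingertips ending at crop (410,250), about 40 mm above the reported TCP at (409,364). The wrist pixel agrees with this (front face at tool x=+11, about 42 mm above the TCP). So the tips stand at z≈68 and nothing is touched yet. I go down with this offset, slowing near contact.

Emit:
drive_tool --pt "0 0 0 0.01 0" --pt "0 0 0 0.008 0" --pt "0 0 0 0.005 0" --pt "0 0 0 0.002 0" --pt "0 0 0 0.001 0" --pt "0 0 0 0.001 0" --pt "0 0 0 0.001 0" --pt "0 0 0 0 0" --pt "0 0 0 0 0" --pt "0 0 0 0 0"

```text
time: 6.3
position: [436.4, 88.2, 0.1]
ee_rot: [[0.995, -0.095, 0.0], [-0.095, -0.995, 0.0], [0.0, -0.0, -1.0]]
contact_force: [0.5, -0.6, 0.1]
finger_gap: 0.2
```

Emit:
drive_tool --pt "0 0 0 0.001 0" --pt "0 0 0 0.001 0" --pt "0 0 0 0.001 0" --pt "0 0 0 0.001 0" --pt "0 0 0 0 0" --pt "0 0 0 0 0" --pt "0 0 0 0 0" --pt "0 0 0 0 0" --pt "0 0 0 0 0" --pt "0 0 0 0 0"

```text
time: 7.3
position: [436.3, 88.2, -4.0]
ee_rot: [[0.995, -0.095, -0.0], [-0.095, -0.995, 0.0], [-0.0, -0.0, -1.0]]
contact_force: [-1.4, -0.2, 2.5]
finger_gap: -0.1
```

Emit:
drive_tool --pt "0 0 0 0.001 0" --pt "0 0 0 0.001 0" --pt "0 0 0 0 0" --pt "0 0 0 0 0" --pt "0 0 0 0 0" --pt "0 0 0 0 0" --pt "0 0 0 0 0" --pt "0 0 0 0 0" --pt "0 0 0 0 0" --pt "0 0 0 0 0"

```text
time: 8.3
position: [436.3, 88.2, -6.1]
ee_rot: [[0.995, -0.095, -0.0], [-0.095, -0.995, 0.0], [-0.0, -0.0, -1.0]]
contact_force: [-1.1, 0.1, 4.9]
finger_gap: 0.2
```

Emit:
drive_tool --pt "0 0 0 0.001 0" --pt "0 0 0 0.001 0" --pt "0 0 0 0.001 0" --pt "0 0 0 0.001 0" --pt "0 0 0 0.001 0" --pt "0 0 0 0.001 0" --pt "0 0 0 0.001 0" --pt "0 0 0 0 0" --pt "0 0 0 0 0" --pt "0 0 0 0 0"

```text
time: 9.3
position: [436.3, 88.2, -12.6]
ee_rot: [[0.995, -0.095, 0.0], [-0.095, -0.995, 0.0], [0.0, -0.0, -1.0]]
contact_force: [-2.7, -0.6, 13.3]
finger_gap: -0.3
```

Run:
```python
from h import *
s,im=snap("wrist","pics/w4.png")
print(s["time"],s["position"],s["contact_force"],s["wrist_torque"])
cv2.imwrite("pics/w4b.png",cv2.convertScaleAbs(cv2.resize(im[40:290,200:440],None,fx=2.4,fy=2.4),alpha=1.2))
```

```text
9.3 [436.28222135  88.16746318 -12.60024012] [-2.69837844 -0.55490745 13.25843243] [-0.02157061  0.43959632  0.01131829]
```

View pics/w4b.png

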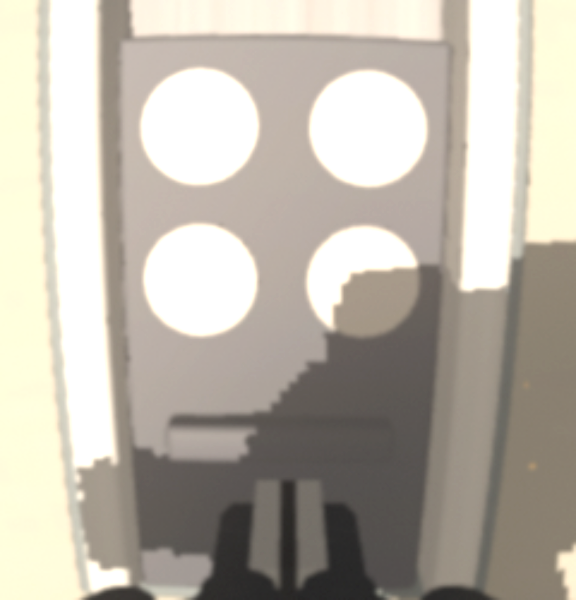

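The plate has sunk: its rails now stand above its sides. The fingertips, at crop (288,480), press behind the ridge at y=420-460. I press slightly deeper and slide.

Emit:
drive_tool --pt "0 0 0 0.001 0" --pt "0 0.002 0 0 0" --pt "0 0.002 0 0 0" --pt "0 0.002 0 0 0" --pt "0 0.002 0 0 0" --pt "0 0.002 0 0 0" --pt "0 0.002 0 0 0" --pt "0 0.002 0 0 0" --pt "0 0 0 0 0" --pt "0 0 0 0 0"

```text
time: 10.35
position: [446.6, 86.9, -14.1]
ee_rot: [[0.995, -0.095, -0.006], [-0.095, -0.995, 0.0], [-0.006, 0.001, -1.0]]
contact_force: [-7.1, -0.6, 15.9]
finger_gap: 0.1
```

Run:
```python
from h import *
s,im=snap("wrist","pics/w5.png")
print(s["time"],s["position"],s["contact_force"],s["wrist_torque"])
cv2.imwrite("pics/w5b.png",cv2.convertScaleAbs(cv2.resize(im[0:290,200:440],None,fx=2,fy=2),alpha=1.2))
```

```text
10.35 [446.5833327   86.88992751 -14.11308474] [-7.14381764 -0.62855971 15.88780576] [0.1202002  1.26915776 0.0108837 ]
```

View pics/w5b.png

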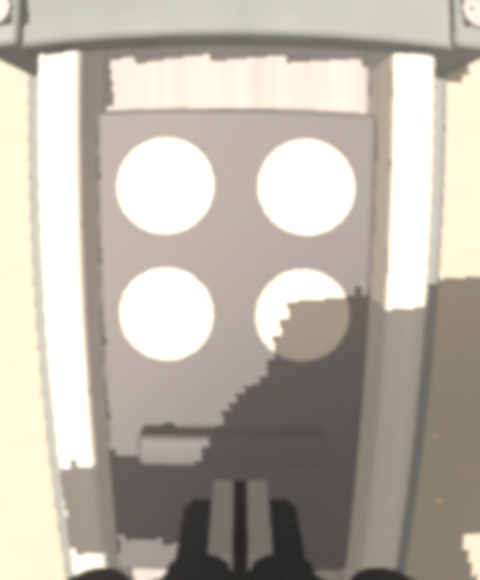

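The plate moved with the fingers. The ridge-to-finger gap is unchanged, and the front edge, at crop (240,112), is now nearer the bar. I go on sliding.

Emit:
drive_tool --pt "0 0.003 0 0 0" --pt "0 0.003 0 0 0" --pt "0 0.003 0 0 0" --pt "0 0.003 0 0 0" --pt "0 0.003 0 0 0" --pt "0 0.003 0 0 0" --pt "0 0.003 0 0 0" --pt "0 0.003 0 0 0" --pt "0 0.003 0 0 0" --pt "0 0 0 0 0"

```text
time: 11.4
position: [473.9, 84.3, -14.1]
ee_rot: [[0.995, -0.095, -0.005], [-0.095, -0.995, 0.0], [-0.005, 0.0, -1.0]]
contact_force: [-7.6, 1.2, 14.9]
finger_gap: -0.4
```

Emit:
drive_tool --pt "0 0.003 0 0 0" --pt "0 0.003 0 0 0" --pt "0 0.003 0 0 0" --pt "0 0.003 0 0 0" --pt "0 0.003 0 0 0" --pt "0 0.002 0 0 0" --pt "0 0.001 0 0 0" --pt "0 0 0 0 0" --pt "0 0 0 0 0" --pt "0 0 0 0 0"

```text
time: 12.4
position: [491.5, 82.7, -14.0]
ee_rot: [[0.995, -0.095, -0.006], [-0.095, -0.995, 0.0], [-0.006, 0.0, -1.0]]
contact_force: [-7.5, -0.3, 15.1]
finger_gap: 0.0
```

Run:
```python
from h import *
s,im=snap("wrist","pics/w6.png")
print(s["time"],s["position"],s["contact_force"],s["wrist_torque"])
cv2.imwrite("pics/w6b.png",cv2.convertScaleAbs(cv2.resize(im[0:290,200:440],None,fx=2,fy=2),alpha=1.2))
```

```text
12.4 [491.47662577  82.69668948 -14.02832955] [-7.54468078 -0.25826828 15.13644209] [ 0.06831078  1.2991413  -0.00560875]
```

View pics/w6b.png

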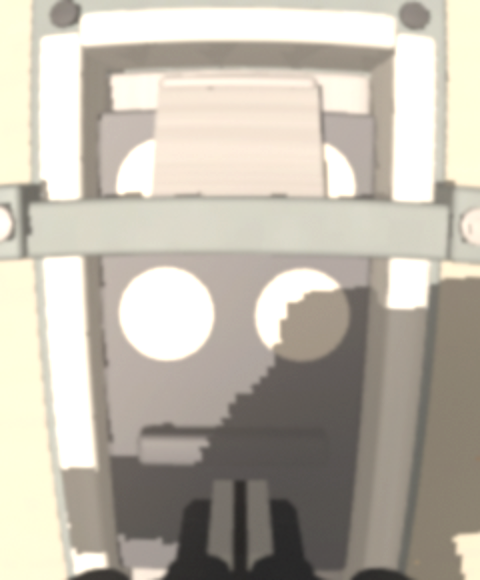

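The plate is under the bar and the leaf. Its front edge is at crop y≈112, and the wall end of the bed is at y≈73, so about 10-12 mm remain.

Emit:
drive_tool --pt "0 0.002 0 0 0" --pt "0 0.002 0 0 0" --pt "0 0.002 0 0 0" --pt "0 0.002 0 0 0" --pt "0 0.001 0 0 0" --pt "0 0.001 0 0 0" --pt "0 0 0 0 0" --pt "0 0 0 0 0" --pt "0 0 0 0 0" --pt "0 0 0 0 0"

```text
time: 13.45
position: [499.9, 81.8, -14.4]
ee_rot: [[0.995, -0.095, -0.008], [-0.095, -0.995, 0.0], [-0.008, 0.001, -1.0]]
contact_force: [-9.2, 0.3, 15.2]
finger_gap: -0.2
```

Emit:
drive_tool --pt "0 0.001 0 0 0" --pt "0 0.001 0 0 0" --pt "0 0.001 0 0 0" --pt "0 0.001 0 0 0" --pt "0 0 0 0 0" --pt "0 0 0 0 0" --pt "0 0 0 0 0" --pt "0 0 0 0 0" --pt "0 0 0 0 0" --pt "0 0 0 0 0"

```text
time: 14.45
position: [501.2, 81.6, -14.4]
ee_rot: [[0.995, -0.095, -0.013], [-0.095, -0.995, 0.0], [-0.013, 0.001, -1.0]]
contact_force: [-14.4, 1.2, 19.6]
finger_gap: 0.1
```

Run:
```python
from h import *
s,im=snap("wrist","pics/w7.png")
print(s["time"],s["position"],s["contact_force"],s["wrist_torque"])
cv2.imwrite("pics/w7b.png",cv2.convertScaleAbs(cv2.resize(im[20:270,230:410],None,fx=2.4,fy=2.4),alpha=1.2))
```

```text
14.45 [501.2266907   81.62288544 -14.43029351] [-14.36542085   1.19373859  19.62170637] [ 0.31148129  2.53650822 -0.01670271]
```

View pics/w7b.png

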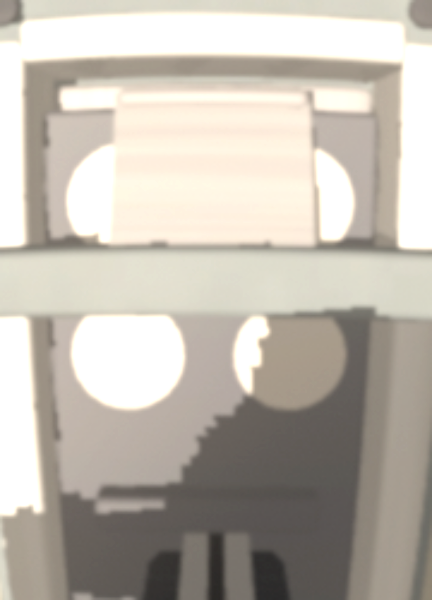

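The plate's front edge is at crop y≈112, with a strip of about 5 mm of bed showing ahead of it (y 88-110). The fingers slipped on the plate and have now closed the gap to the ridge at y≈512-532. I keep pushing against the ridge.

Emit:
drive_tool --pt "0 0.001 0 0 0" --pt "0 0.001 0 0 0" --pt "0 0.001 0 0 0" --pt "0 0.001 0 0 0" --pt "0 0.001 0 0 0" --pt "0 0 0 0 0" --pt "0 0 0 0 0" --pt "0 0 0 0 0" --pt "0 0 0 0 0" --pt "0 0 0 0 0"

```text
time: 15.5
position: [509.0, 81.0, -14.4]
ee_rot: [[0.995, -0.095, -0.008], [-0.095, -0.995, 0.0], [-0.008, 0.001, -1.0]]
contact_force: [-9.4, 0.6, 13.8]
finger_gap: -0.0
```

Emit:
drive_tool --pt "0 0.001 0 0 0" --pt "0 0.001 0 0 0" --pt "0 0.001 0 0 0" --pt "0 0 0 0 0" --pt "0 0 0 0 0" --pt "0 0 0 0 0" --pt "0 0 0 0 0" --pt "0 0 0 0 0" --pt "0 0 0 0 0" --pt "0 0 0 0 0"

```text
time: 16.5
position: [508.9, 80.9, -14.4]
ee_rot: [[0.995, -0.095, -0.013], [-0.095, -0.995, 0.0], [-0.013, 0.001, -1.0]]
contact_force: [-15.9, 2.0, 21.7]
finger_gap: -0.1
```

Run:
```python
from h import *
s,im=snap("wrist","pics/w8.png")
print(s["time"],s["position"],s["contact_force"],s["wrist_torque"])
cv2.imwrite("pics/w8b.png",cv2.convertScaleAbs(cv2.resize(im[20:270,230:410],None,fx=2.4,fy=2.4),alpha=1.2))
```

```text
16.5 [508.9473175   80.91661529 -14.4428716 ] [-15.85234374   2.04208494  21.71450252] [0.291494   2.56107936 0.02016174]
```

View pics/w8b.png

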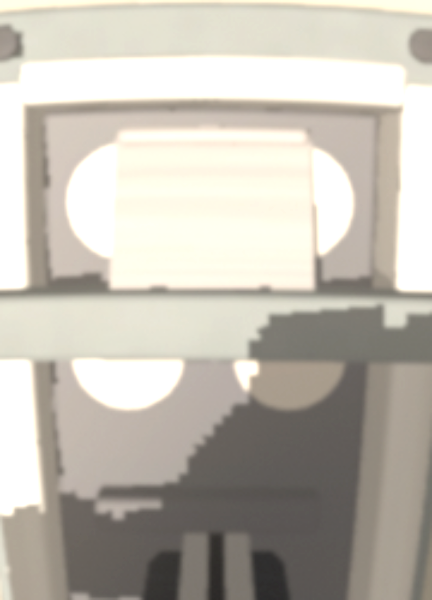

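The plate's front edge is against the wall (no bed strip left, at crop y≈110), and the push force rose to 16 N with no further motion. I lift straight up to release, then draw back.

Emit:
drive_tool --pt "0 0 0 -0.003 0" --pt "0 0 0 -0.003 0" --pt "0 0 0 -0.003 0" --pt "0 -0.001 0 -0.003 0" --pt "0 -0.002 0 -0.005 0" --pt "0 -0.002 0 -0.01 0" --pt "0 -0.005 0 -0.02 0" --pt "0 -0.01 0 -0.03 0" --pt "0 -0.02 0 -0.03 0" --pt "0 -0.02 0 -0.03 0"

```text
time: 17.55
position: [457.9, 86.2, 124.9]
ee_rot: [[0.995, -0.095, 0.002], [-0.095, -0.995, 0.0], [0.002, -0.0, -1.0]]
contact_force: [0.3, -1.4, -0.3]
finger_gap: 0.0
```

Run:
```python
from h import *
s,im=snap("wrist","pics/w9.png")
print(s["time"],s["position"],s["contact_force"],s["wrist_torque"])
cv2.imwrite("pics/w9b.png",cv2.convertScaleAbs(cv2.resize(im[0:200,230:410],None,fx=3,fy=3),alpha=1.2))
```

```text
17.55 [457.8804831   86.15091044 124.85233528] [ 0.30420047 -1.40734696 -0.34442933] [-0.04057935  0.01711211 -0.00088225]
```

The viewer's limit is reached, so I check the rest numerically with brightness profiles along the channel.

Run:
```python
from h import *
s,_=snap("wrist","pics/w10.png"); im=cv2.imread("pics/w10.png",0).astype(float)
c=eyes.calibration("wrist");K=np.array(c["mtx"]);T=np.eye(4);T[:3,:3]=s["ee_rot"];T[:3,3]=s["position"];Ti=np.linalg.inv(T@np.array(c["hand_eye"]))
def pr(q):
    a=Ti[:3,:3]@q+Ti[:3,3]; d=np.array([a[0],-a[1],-a[2]]); r=np.arctan2(np.hypot(d[0],d[1]),d[2]); k=K[0,0]*r/np.hypot(d[0],d[1])
    return np.float32([K[0,2]+d[0]*k,K[1,2]+d[1]*k])
# rectify z=29 plane: reader x -60..110, y -40..40, 2 px/mm ; reader origin from the bar edge (x=45)
u=np.array([.9954,-.0958,0]);v=np.array([.0958,.9954,0]);o=np.array([559.2,75.7,0])-45*u
X=np.arange(-60,110,1.)
for y in (-26,-22,22,26):
    m=np.array([[pr(o+x*u+y*v+[0,0,29]) for x in X]]); pf=cv2.remap(im.astype(np.float32),m[...,0].copy(),m[...,1].copy(),cv2.INTER_LINEAR)[0]
    g=np.diff(pf); print(y,[(int(X[i]),int(pf[i]),int(pf[i+1])) for i in range(len(g)) if abs(g[i])>18])
    print("   front",pf[X>=60].astype(int)[:45:2])
```

```text
-26 [(36, 159, 178), (43, 220, 201), (44, 201, 167), (45, 167, 143), (77, 183, 164), (90, 122, 144), (91, 144, 191), (92, 191, 225), (98, 225, 207), (99, 207, 181), (107, 176, 195)]
   front [144 144 147 170 201 221 229 225 200 164 147 145 145 145 139 122 191 235
 233 225 181 169 171]
-22 [(-37, 121, 151), (31, 146, 165), (32, 165, 196), (33, 196, 223), (44, 223, 186), (45, 186, 149), (61, 149, 171), (62, 171, 205), (63, 205, 227), (80, 227, 206), (81, 206, 175), (82, 175, 153), (90, 122, 142), (91, 142, 191), (92, 191, 225), (99, 210, 180), (107, 175, 195)]
   front [145 171 227 236 237 237 236 236 236 236 227 175 146 145 140 122 191 236
 234 227 180 169 170]
22 [(-31, 187, 164), (31, 158, 188), (32, 188, 222), (44, 222, 176), (45, 176, 140), (47, 151, 171), (61, 154, 177), (62, 177, 215), (63, 215, 234), (81, 224, 198), (82, 198, 166), (91, 135, 181), (92, 181, 225), (99, 226, 197), (100, 197, 173)]
   front [146 177 234 240 239 239 239 239 239 239 235 198 151 149 146 123 181 242
 242 236 197 169 169]
26 [(-31, 188, 164), (35, 171, 198), (36, 198, 222), (44, 230, 198), (45, 198, 157), (65, 162, 186), (66, 186, 212), (78, 203, 179), (79, 179, 161), (91, 139, 183), (92, 183, 224), (99, 225, 197), (100, 197, 174)]
   front [146 149 150 186 229 235 237 235 228 203 161 149 149 149 146 127 183 242
 242 236 197 169 170]
```

The plate is home. Its grey runs right up to the wall at x≈90 with no bed strip, the rear edge is at x≈-31 (expected -30), and the discs on both sides line up within about 1 mm. The hand is clear, with about 0 N on the tool, so I hand in.

Run:
```python
from h import *
from bench import ticket
im=cv2.cvtColor(eyes.camera("top"),cv2.COLOR_RGB2BGR); a=cv2.imread("pics/top0.png")
for n,(x,y) in {"jar":(251,214),"cup":(343,201),"tape":(249,175)}.items():
    t=a[y-14:y+14,x-14:x+14]; r=cv2.matchTemplate(im[y-30:y+30,x-30:x+30],t,cv2.TM_CCOEFF_NORMED); _,m,_,l=cv2.minMaxLoc(r); print(n,round(m,2),l[0]-16,l[1]-16)
print(ticket.job_done(),status.observe()["time"])
```

```text
jar 0.47 -10 -12
cup 0.47 0 0
tape 0.98 0 0
the job is handed in; nothing more can be done
the job is handed in; nothing more can be done
```

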